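# Hook the objective caddy onto the desk rail and lock it

### The job

Hang the objective caddy on the rail of the low panel: take it by its handle plate, tip it so that the side away from its metal strip is raised, hook the strip over the rail's sloping cleat into the channel behind it, and work it gently along until the notch in the strip drops over the key in the channel. Then swing it down level so that it locks fully home and let go; never force it against the rail, and leave the mouse, jar and slide box where they are.

Things in the scene. Friction and masses are not known exactly. Their poses are not given: they have to be found in the camera images.
- caddy: Grey tray with three objectives, 120 (x) by 70 (y) by 50 (z) mm, 0.3 to 0.5 kg, stands upright on the desk. Origin: centre of the underside, z up. Rear = -y: rear tray face at y -35; a pad below ends flat at y -48 (z 5 to 27). Locked on the rail: axes parallel to the rail's, origin at rail y 75, z 95 mm, x where the key is, pad against the bar's front, toe under it.
- handle (a point): Centre of the grip on the caddy's handle, caddy frame (0, 0, 112) mm, axes as the caddy's. The handle is an upright plate in the middle of the tray, 64 mm along x, 12 mm thick (y), top at z 135; grip it across its thickness, between z 90 and 130 mm.
- strip_edge (a point): Middle of the lower edge of the caddy's rear steel strip, caddy frame (0, -61, 45) mm. The strip, 100 mm wide (x) and 4 thick, slopes from this edge up and forward (+y), 20 degrees off vertical, to a bridge (z 79 to 84) that joins the tray's back. Here at x 0 the edge has a notch 11 mm wide, 13 mm high.
- toe (a point): Rear end of the caddy's steel toe, top side, caddy frame (0, -58, 10) mm: a 5 mm thick, 100 mm wide tongue under the pad. It goes under the rail's bar (5 mm to spare when locked), so the strip enters the channel only with the caddy tipped about x, +y side up, 20 to 25 degrees; with the edge on the floor at rail y 12 the toe passes the bar above 17 degrees.
- rail: Fixed low white panel on the desk, 180 (x) by 165 mm high, 18 thick, with an aluminium rail in front. Origin: on the desk, in the panel's front face, mid length; x along the rail, y out of the front, z up. Rail bar: 156 mm long, y 0 to 27, z 110 to 140 mm. Push the caddy on it lightly: some 5 to 10 N is plenty, 30 N is forcing.
- channel (a point): Mid length of the channel floor, rail frame (0, 10, 140) mm, axes as the rail's. The channel lies on the bar, open above, 10 mm wide at the floor (y 5 to 15); end caps with inner faces at x +-76. Inner wall up to z 165. The outer wall is the cleat, a 4 mm plate sloping up and out, 20 degrees off vertical; lip at z 160, y 22 (inside) to 26.
- key_zone (a point): Rail frame (0, 10, 149) mm. One clamped steel key, 8 mm long (x), 9 high, stands in the channel, anywhere from x -23 to +23: its place is not reported; feel for it (or look from above). A strip edge set down off the notch rests on the key's top at z 149 and cannot be swung level; with the notch over the key (1.5 mm play each way) it drops to the floor, z 140.
- mouse: Black computer mouse, 100 by 58 by 32 mm, loose on the desk, origin under its centre. Bystander.
- jar: Small closed jar, 52 mm diameter, 70 mm high, loose, origin under its centre. Bystander.
- slide_box: Flat dark wooden slide box, 90 by 140 by 32 mm, loose, origin under its centre. Bystander.
Mind the look-alikes: they are no part of the job. What is shaped like the rail but turquoise is not meant.

How it is judged:
By the outcome, as a careful person would: the job done as asked, in the order asked, and still so for the second after the job is handed in, with the robot touching nothing.
It also fails if it takes over 54 s, if anything falls off the work surface, if the arm or the gripper's body presses on something with over 40 N, if the wrist force passes 120 N, or if a joint passes its speed limit or range.

### The arm

A 6-joint arm with a two-finger parallel gripper is mounted at the origin on the work surface. World frame = base frame: x ahead of the robot, y to its left, z up, the work surface at z = 0. Lengths are in mm, angles in rad, forces in N, time in s.
With the tool pointing down it reaches from about 425 to 950 mm from the base axis. Payload 3.5 kg.
Tool frame: the origin (TCP) lies at the very end of the fingers, on their centre line; the grasp point (between the pads) lies 19 mm behind it; z points along the fingers, y is the line along which they close (so a half turn about z gives the same grasp; the last joint's range is limited). The gripper opens to 85 mm and grips with 20 to 120 N. Pads are 22 mm wide; open, the fingers measure 114 mm over their backs; the gripper's body (76 mm by 85 mm) begins 54 mm behind the grasp point. The pads swing forward as they close: fully open they stand 13 mm farther back than shut.
Start: joints at [1.043, 0.286, 1.577, -0, 1.279, -0.15], TCP at [248.955, 627.398, 231.325] pointing down, gripper open.
Joint ranges: [-2.77, 2.77], [-0.9, 2.22], [0.21, 2.48], [-1.53, 4.67], [0.24, 2.81], [-2.84, 2.84]. Speed limits (rad/s): [2.79, 2.79, 3.14, 3.14, 3.14, 3.14].

### API

Orientations are given as a unit quaternion [w, x, y, z].
In Python, from bench import ctrl, viewer gives the robot as it stands. The module is installed in compiled form; this text tells all that it offers.
- The arm moves only by the tool send_rows, never from a script. Its argument "moves" is a list of rows, each a list of 2 entries, a list of its own where there are three numbers: the shift along the tool's x, y, z in units of 400 mm (1.0 is 400 mm), then the turn, a rotation vector about the tool's x, y, z in units of 180 degrees (1.0 is 180 degrees). In form: [[[dx, dy, dz], [wx, wy, wz]], ...]. A call has 1 to 10 rows; each row shifts and turns the commanded pose from where the row before left it, along the tool's axes as they then stand; what a row does not reach is not made up. A row lasts 1/10 s, in which the tool goes at most 50 mm and 8.59 degrees, less where a joint would pass 70% of its speed; a pose out of reach is approached as far as the arm can. A call with a number of a shift or a turn outside -1 to 1 is refused whole. A call with a gripper value outside its range is refused whole. "grip" is the gripper's target within -1 to 1 (shut at 1, half-way at 0, fully open at -1), set as the call begins (left out, the last holds). The fingers move at their own pace and stop on an object; the grip force is fixed at half the most. Time passes only in rows, so rows that do not move let the fingers close. It gives the time, the measured TCP pose, the force, the opening and the grip force at its end, in the units of the state.
- ctrl.state(): the state, without advancing time (a new reading comes with each control period).
- viewer.capture(name): name is "side" or "top"; returns the picture (384x512x3 uint8, red, green, blue); there is no depth.
- viewer.get_calibration(name): a dict with "fov_y" (degrees; the focal length in pixels is half the picture's height over the tangent of half this angle, whatever the lens; pixels are square), "cx", "cy" (the principal point, pixels), "rvec" (rotation vector, rad) and "tvec" (3), from world to camera coordinates, as OpenCV has them. Camera axes: x right, y down, z forward; pixel columns grow to the right and rows downward; lengths in mm; the calibration is good to about 2 mm. A picture is of the moment at which its call begins. get_calibration takes no time and is no camera call.
- ctrl.close_job(): hands the job in; it is judged then, once.
The state is a dict: "time_s": time; "qpos": joint angles; "qd": joint speeds; "tau": joint torques, N m; "tool_pos": TCP position; "tcp_rot": TCP orientation; "ft_force": force on the tool from outside, world axes, zero at the start; "moment": the same for the moment, N m; "width": opening from 0.0 (shut) to 1.0 (fully open); "grasp_force": force on a finger pad.
Only numpy, scipy, OpenCV 4.12 (cv2) and the standard library are available. Lean on these libraries where they do the work, as an engineer would, in place of code of your own. Each camera call takes 0.05 s, during which the arm holds its last target. There are 200 camera calls.

## Working session

There is one attempt and no reset: what is moved stays moved. The work goes in short steps, Python scripts to look and compute and a tool call to move; the robot and the scene stay as the last step left them, time stands still between calls to the robot, and variables do not carry over. Pictures are saved under pics/ and viewed, at most 10 in all, crops included, and the job is handed in when it is done.

Besides the shell and the picture viewer there is one more tool, called after ">>>" as name(argument=value, ...) on one line, values as JSON. send_rows: Moves the arm, as the interface text tells. Its arguments: {"type":"object","properties":{"moves":{"type":"array"},"grip":{"type":"number"}},"required":["moves"]}

```bash
mkdir -p pics; cat > h.py <<'E'
import numpy as np, cv2
from bench import ctrl, viewer
from scipy.spatial.transform import Rotation as R
def cal(n):
    c=viewer.get_calibration(n); f=192/np.tan(np.radians(c["fov_y"])/2)
    K=np.array([[f,0,c["cx"]],[0,f,c["cy"]],[0,0,1.]]); return K,np.array(c["rvec"],float),np.array(c["tvec"],float)
def ray(n,uv):
    K,r,t=cal(n); M=cv2.Rodrigues(r)[0]; d=M.T@np.linalg.inv(K)@np.array([*uv,1.]); return -M.T@t.ravel(), d/np.linalg.norm(d)
def onz(n,uv,z):
    o,d=ray(n,uv); return o+d*(z-o[2])/d[2]
def proj(n,P):
    K,r,t=cal(n); return cv2.projectPoints(np.array(P,float).reshape(-1,1,3),r,t,K,None)[0].reshape(-1,2)
def tri(uv1,uv2,n1="side",n2="top"):
    o1,d1=ray(n1,uv1);o2,d2=ray(n2,uv2)
    s=np.linalg.lstsq(np.c_[d1,-d2],o2-o1,rcond=None)[0]; a=o1+d1*s[0];b=o2+d2*s[1]; return (a+b)/2,np.linalg.norm(a-b)
def snap(n,name):
    im=viewer.capture(n); cv2.imwrite("pics/"+name,im[:,:,::-1]); return im
E
python3 - <<'E'
from h import *
for n in("side","top"):
    im=snap(n,n+"0.png"); o,_=ray(n,(256,192)); print(n,o,cal(n)[0][0,0], viewer.get_calibration(n))
a=cv2.imread("pics/side0.png");b=cv2.imread("pics/top0.png")
s=ctrl.state();print(s)
E
```

```text
side [ 243.31413858 -859.36069743  795.72890989] 362.09227395895823 {'fov_y': 55.86968378307138, 'cx': 260.45886724600746, 'cy': 192.81135789370387, 'rvec': array([ 2.2380066 , -0.42124231,  0.19409043]), 'tvec': array([-537.35836126,  151.237654  , 1057.95096293])}
top [ 480.03293941  -92.98978771 1150.78695391] 459.238410434008 {'fov_y': 45.37799967049631, 'cx': 255.2535068375276, 'cy': 199.30973905470688, 'rvec': array([ 2.21269134, -2.18179916,  0.09159178]), 'tvec': array([-121.18894362,  552.04585936, 1115.32414388])}
{'time_s': 0.1, 'qpos': array([ 1.04300590e+00,  2.87134111e-01,  1.57803246e+00, -9.66255756e-06,
        1.27860096e+00, -1.50019607e-01]), 'qd': array([-0.0017293 ,  0.00144983, -0.00411958,  0.00147354,  0.00025479,
       -0.00112532]), 'tau': array([ 1.10165078e-03, -4.07300484e+01, -2.93696845e+01, -1.16612355e-04,
        3.44724147e-03,  1.03458814e-05]), 'tool_pos': array([248.65724475, 626.89050636, 230.04646256]), 'tcp_rot': array([-3.57161838e-04,  1.87762762e-01,  9.82213807e-01, -1.02712130e-03]), 'ft_force': array([-0.12983558,  0.13214296, -0.0623207 ]), 'moment': array([ 0.02159911, -0.03907586,  0.01491875]), 'grasp_force': 0.0, 'width': 1.0016243666802536}
```

View pics/side0.png

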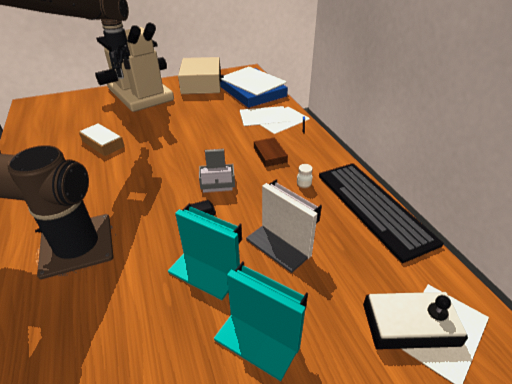

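View pics/top0.png

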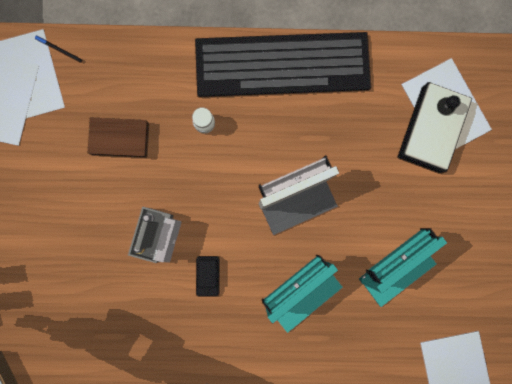

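The side view shows the white rail at (290,225) with its front facing up and right, and two turquoise decoys at (208,250) and (265,315). The caddy is at (217,172). In the top view the rail is at (298,180), the caddy at (155,236), the jar at (203,120), the slide box at (118,138) and the mouse at (207,276). 

Things that could be taken for the rail: white (298,180), turquoise (300,290), turquoise (402,265). I choose the white one. There is only one caddy-like object. Next I check this in a close crop.

```bash
python3 - <<'E'
import cv2,numpy as np
t=cv2.imread("pics/top0.png");s=cv2.imread("pics/side0.png")
def c(im,x,y,w,h,W,H): return cv2.resize(im[y:y+h,x:x+w],(W,H),interpolation=cv2.INTER_CUBIC)
A=c(t,250,150,100,75,400,300);B=c(t,120,200,66,75,264,300);
C=c(s,240,175,90,100,360,400)
# top row: rail top x4 | caddy top x4 (5) ; bottom: side rail x3, side caddy x6
D=c(s,190,140,55,60,330,360)
E=c(s,240,175,90,100,324,360)
up=np.hstack([c(t,250,150,100,60,400,240),c(t,120,205,80,60,320,240)]);lo=np.hstack([E,D]);
W=max(up.shape[1],lo.shape[1]);p=lambda a:cv2.copyMakeBorder(a,0,0,0,W-a.shape[1],0)
cv2.imwrite("pics/crop.png",np.vstack([p(up),p(lo)]))
E
```

```text
(no output)
```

View pics/crop.png

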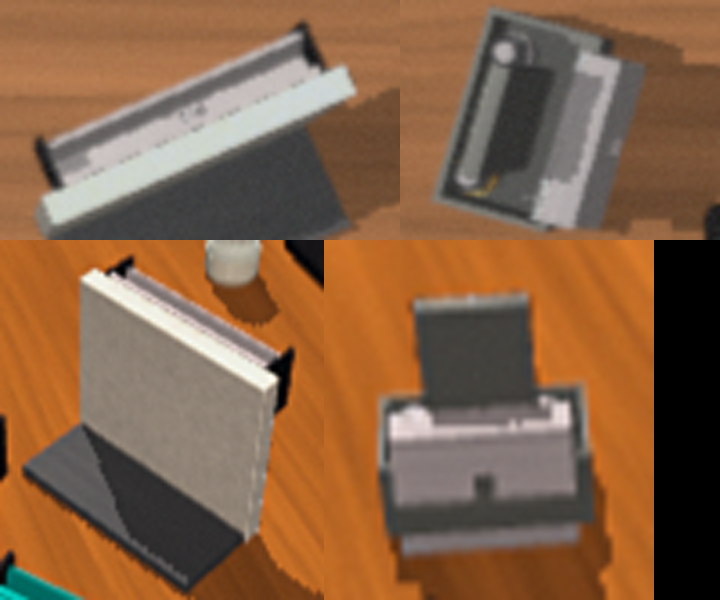

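The crop confirms the white rail with its cleat and end caps on the far side of the panel. It also confirms the caddy, with its steel strip and notch facing world -y. Now I measure both.

```bash
python3 - <<'E'
from h import *
np.set_printoptions(precision=1,suppress=True)
t=cv2.imread("pics/top0.png")
# panel top: bright, greenish/neutral
b,g,r=[t[:,:,i].astype(int) for i in range(3)]
m=((g>195)&(g>=r)).astype(np.uint8); m[:150]=0;m[215:]=0;m[:,:250]=0;m[:,350:]=0
n,l,st,c=cv2.connectedComponentsWithStats(m); k=1+np.argmax(st[1:,4]); pts=np.argwhere(l==k)[:,::-1].astype(np.float32)
P=np.array([onz("top",p,165) for p in pts])
rc=cv2.minAreaRect(P[:,:2].astype(np.float32));print("panel top",len(pts),rc,cv2.boxPoints(rc)*1)
f=lambda x,y:onz("top",(120+(x-400)/4,205+y/4),50)
q=[f(490,10),f(437,200),f(527,222),f(610,40)]
print("rim",*q)
print([np.linalg.norm(q[i]-q[(i+1)%4]) for i in range(4)])
for z,p in((84,(585,55)),(84,(640,65)),(84,(600,228)),(84,(540,220)),(135,(500,62)),(135,(468,183)),(135,(520,65)),(135,(490,178))):
    print(z,p,onz("top",(120+(p[0]-400)/4,205+p[1]/4),z))
sd=lambda x,y:(190+(x-324)/6,140+(y-240)/6)
for p in((415,300),(527,295)): print("handle top side",onz("side",sd(*p),135))
for p in((400,540),(578,527)): print("toe side z10",onz("side",sd(*p),10))
E
```

```text
panel top 558 ((575.40673828125, -205.23773193359375), (15.394408226013184, 176.31289672851562), 24.628643035888672) [[ 531.7 -128.3]
 [ 605.1 -288.6]
 [ 619.1 -282.2]
 [ 545.7 -121.9]]
rim [528.1 156.2  50. ] [415.  184.2  50. ] [402.7 130.7  50. ] [511.2  84.3  50. ]
[np.float64(116.5711112770448), np.float64(54.89850143027981), np.float64(118.04527486769555), np.float64(73.82982392580763)]
84 (585, 55) [501.4  93.1  84. ]
84 (640, 65) [496.   61.2  84. ]
84 (600, 228) [402.1  81.9  84. ]
84 (540, 220) [406.3 116.4  84. ]
135 (500, 62) [495.9 130.7 135. ]
135 (468, 183) [429.4 146.2 135. ]
135 (520, 65) [494.4 119.7 135. ]
135 (490, 178) [432.3 134.3 135. ]
handle top side [437.3 144.6 135. ]
handle top side [496.1 126.9 135. ]
toe side z10 [403.5  97.6  10. ]
toe side z10 [501.2  71.9  10. ]
```

```bash
cat >> h.py <<'E'
np.set_printoptions(precision=4,suppress=True)
RA=np.radians(-65.4); RO=np.array([583.6,-201.5,0.])   # rail x-axis angle, origin
def Rz(a): return R.from_euler('z',a)
FLIP=R.from_matrix(np.diag([-1.,1,-1]))  # tool in caddy frame: x=-x, y=y, z=-z
def toolR(yaw,tilt=0): return Rz(yaw)*R.from_euler('x',tilt,degrees=True)*FLIP
def rail(p): return RO+Rz(RA).apply(p)
def torail(p): return Rz(-RA).apply(np.array(p)-RO)
def cur():
    s=ctrl.state(); q=s["tcp_rot"]; return np.array(s["tool_pos"]),R.from_quat([q[1],q[2],q[3],q[0]]),s
def plan(pos,rot,n):
    """n equal rows, straight line, constant turn: interpolated poses -> tool rows"""
    p,r,_=cur(); w=(r.inv()*rot).as_rotvec(); out=[]
    for i in range(n):
        ri=r*R.from_rotvec(w*i/n); out.append(np.r_[ri.inv().apply((np.array(pos)-p)/n)/400, w/n/np.pi])
    print("turn/row deg",np.degrees(np.linalg.norm(w))/n,"shift/row mm",np.linalg.norm(np.array(pos)-p)/n); print(np.round(np.array(out),4))
E
python3 - <<'E'
from h import *
print(np.degrees(RA)); CY=np.radians(-14.5)
plan([465,135,190],toolR(CY),12)
print([proj("top",[465,135,135]),proj("side",[465,135,135])])
E
```

```text
-65.4
turn/row deg 0.5954665525956883 shift/row mm 44.9045420524891
[[-0.0797 -0.0786  0.0085 -0.0001 -0.     -0.0033]
 [-0.0789 -0.0794  0.0085 -0.0001 -0.     -0.0033]
 [-0.078  -0.0803  0.0085 -0.0001 -0.     -0.0033]
 [-0.0772 -0.0811  0.0085 -0.0001 -0.     -0.0033]
 [-0.0764 -0.0819  0.0084 -0.0001 -0.     -0.0033]
 [-0.0755 -0.0826  0.0084 -0.0001 -0.     -0.0033]
 [-0.0746 -0.0834  0.0084 -0.0001 -0.     -0.0033]
 [-0.0738 -0.0842  0.0084 -0.0001 -0.     -0.0033]
 [-0.0729 -0.085   0.0084 -0.0001 -0.     -0.0033]
 [-0.072  -0.0857  0.0084 -0.0001 -0.     -0.0033]
 [-0.0711 -0.0865  0.0084 -0.0001 -0.     -0.0033]
 [-0.0702 -0.0872  0.0084 -0.0001 -0.     -0.0033]]
[array([[142.608 , 234.5412]]), array([[214.0659, 149.7988]])]
```

>>> send_rows(moves=[[[-0.08,-0.079,0.0085],[0,0,-0.0033]],[[-0.079,-0.0795,0.0085],[0,0,-0.0033]],[[-0.078,-0.08,0.0085],[0,0,-0.0033]],[[-0.077,-0.081,0.0085],[0,0,-0.0033]],[[-0.076,-0.082,0.0085],[0,0,-0.0033]],[[-0.0755,-0.0825,0.0085],[0,0,-0.0033]],[[-0.0745,-0.0835,0.0085],[0,0,-0.0033]],[[-0.074,-0.084,0.0085],[0,0,-0.0033]],[[-0.073,-0.085,0.0085],[0,0,-0.0033]],[[-0.072,-0.0855,0.0085],[0,0,-0.0033]]], grip=-1)

```text
time_s: 1.1
tool_pos: [429.3, 215.8, 196.9]
tcp_rot: [-0.0, 0.136, 0.991, -0.0]
ft_force: [0.5, 1.3, 0.2]
width: 0.997
grasp_force: 0.0
```

```bash
python3 - <<'E'
from h import *
p,r,s=cur();print(p,s["time_s"],r.as_matrix())
plan([465,135,165],toolR(np.radians(-14.5)),4)
E
```

```text
[429.298  215.802  196.8995] 1.1 [[-0.9628  0.2702 -0.0002]
 [ 0.2702  0.9628 -0.    ]
 [ 0.0002 -0.0001 -1.    ]]
turn/row deg 0.2937544076700631 shift/row mm 23.480293193887974
[[-0.0351 -0.0426  0.0199 -0.     -0.     -0.0016]
 [-0.0349 -0.0428  0.0199 -0.     -0.     -0.0016]
 [-0.0347 -0.043   0.0199 -0.     -0.     -0.0016]
 [-0.0345 -0.0431  0.0199 -0.     -0.     -0.0016]]
```

>>> send_rows(moves=[[[-0.035,-0.0425,0.02],[0,0,-0.0016]],[[-0.035,-0.043,0.02],[0,0,-0.0016]],[[-0.035,-0.043,0.02],[0,0,-0.0016]],[[-0.035,-0.043,0.02],[0,0,-0.0016]],[[0,0,0],[0,0,0]]])

```text
time_s: 1.6
tool_pos: [464.9, 134.8, 163.8]
tcp_rot: [-0.001, 0.128, 0.992, -0.001]
ft_force: [-0.0, 0.1, -0.5]
width: 1.002
grasp_force: 0.0
```

```bash
python3 - <<'E'
from h import *
t=snap("top","t1.png");s=snap("side","s1.png")
p,r,_=cur();print(p)
c=lambda im,x,y,w,h,k:cv2.resize(im[y:y+h,x:x+w,::-1],None,fx=k,fy=k,interpolation=cv2.INTER_CUBIC)
cv2.imwrite("pics/c1.png",np.hstack([c(t,110,190,80,90,5),c(s,175,115,80,90,5)]))
E
```

```text
[464.8146 136.5919 164.9506]
```

View pics/c1.png

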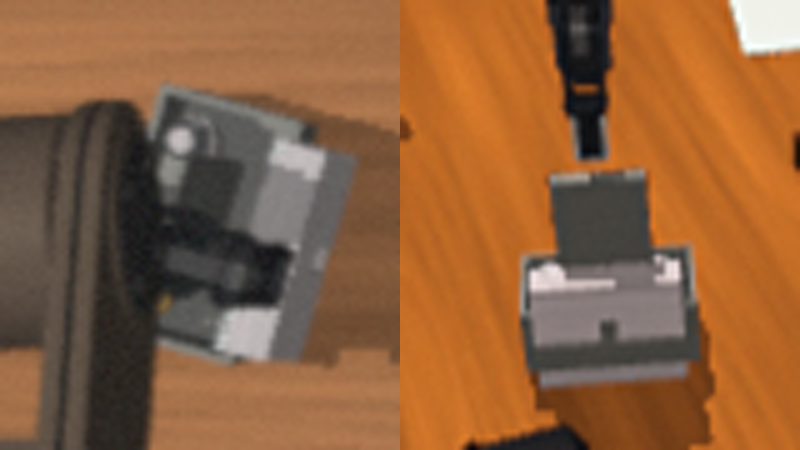

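The gripper sits above the middle of the handle plate (side crop: fingertip (590,150), plate top (600,178)). I descend and grip.

>>> send_rows(moves=[[[0,0,0.06],[0,0,0]],[[0,0,0.06],[0,0,0]],[[0,0,0.055],[0,0,0]],[[0,0,0],[0,0,0]]])

```text
time_s: 2.1
tool_pos: [462.3, 137.4, 92.5]
tcp_rot: [-0.003, 0.126, 0.992, -0.001]
ft_force: [0.5, 0.9, 0.4]
width: 1.005
grasp_force: 0.0
```

>>> send_rows(moves=[[[0,0,0],[0,0,0]],[[0,0,0],[0,0,0]],[[0,0,0],[0,0,0]],[[0,0,0],[0,0,0]],[[0,0,0],[0,0,0]],[[0,0,0],[0,0,0]],[[0,0,0],[0,0,0]]], grip=1)

```text
time_s: 2.8
tool_pos: [465.8, 136.9, 96.1]
tcp_rot: [0.001, 0.127, 0.992, 0.0]
ft_force: [-0.8, 1.5, 3.6]
width: 0.132
grasp_force: 59.5
```

Gripped (59.5 N, width about 11 mm). While the caddy is on the desk, I look for the key in the first top picture, rectified to rail coordinates at z=149.

```bash
cat >> h.py <<'E'
def track(rows):
    """commanded pose: start + all rows sent"""
    p=np.array([248.955,627.398,231.325]); r=R.from_quat([.18776,.98221,0,0])
    for w in rows:
        p=p+r.apply(np.array(w[0])*400); r=r*R.from_rotvec(np.array(w[1])*np.pi)
    return p,r
def rectify(im,x0,x1,y0,y1,z,k):
    src=proj("top",[rail([x,y,z]) for x,y in((x0,y0),(x1,y0),(x1,y1),(x0,y1))]).astype(np.float32)
    W,H=int((x1-x0)*k),int((y1-y0)*k)
    M=cv2.getPerspectiveTransform(src,np.float32([[0,H],[W,H],[W,0],[0,0]]))
    return cv2.warpPerspective(im,M,(W,H),flags=cv2.INTER_CUBIC)
E
cat > rows.py <<'E'
L=[[[-0.08,-0.079,0.0085],[0,0,-0.0033]],[[-0.079,-0.0795,0.0085],[0,0,-0.0033]],[[-0.078,-0.08,0.0085],[0,0,-0.0033]],[[-0.077,-0.081,0.0085],[0,0,-0.0033]],[[-0.076,-0.082,0.0085],[0,0,-0.0033]],[[-0.0755,-0.0825,0.0085],[0,0,-0.0033]],[[-0.0745,-0.0835,0.0085],[0,0,-0.0033]],[[-0.074,-0.084,0.0085],[0,0,-0.0033]],[[-0.073,-0.085,0.0085],[0,0,-0.0033]],[[-0.072,-0.0855,0.0085],[0,0,-0.0033]],
[[-0.035,-0.0425,0.02],[0,0,-0.0016]]]+[[[-0.035,-0.043,0.02],[0,0,-0.0016]]]*3+[[[0,0,.06],[0,0,0]]]*2+[[[0,0,.055],[0,0,0]]]
E
python3 - <<'E'
from h import *; from rows import L
im=cv2.imread("pics/top0.png")
k=4
a=rectify(im,-95,95,-30,45,149,k); 
g=cv2.createCLAHE(3,(4,4)).apply(cv2.cvtColor(a,cv2.COLOR_BGR2GRAY)); b=cv2.cvtColor(g,cv2.COLOR_GRAY2BGR)
for x in range(-80,81,10): 
    for q in(a,b): cv2.line(q,(int((x+95)*k),0),(int((x+95)*k),8 if x else 25),(0,0,255),1)
for y in (0,15,27):
    for q in(a,b): cv2.line(q,(0,int((45-y)*k)),(15,int((45-y)*k)),(0,0,255),1)
cv2.imwrite("pics/key.png",np.vstack([a,b])[:, :]); print(a.shape)
p,r=track(L);print(p,r.as_matrix()); print(cur()[0])
print("speck",torail(onz("top",(297.5,177.5),149)))
E
```

```text
(300, 760, 3)
[465.1958 136.6511  95.325 ] [[-0.9679  0.2513  0.    ]
 [ 0.2513  0.9679  0.    ]
 [ 0.      0.     -1.    ]]
[465.7693 136.8633  96.0879]
speck [  6.17     9.2831 149.    ]
```

View pics/key.png

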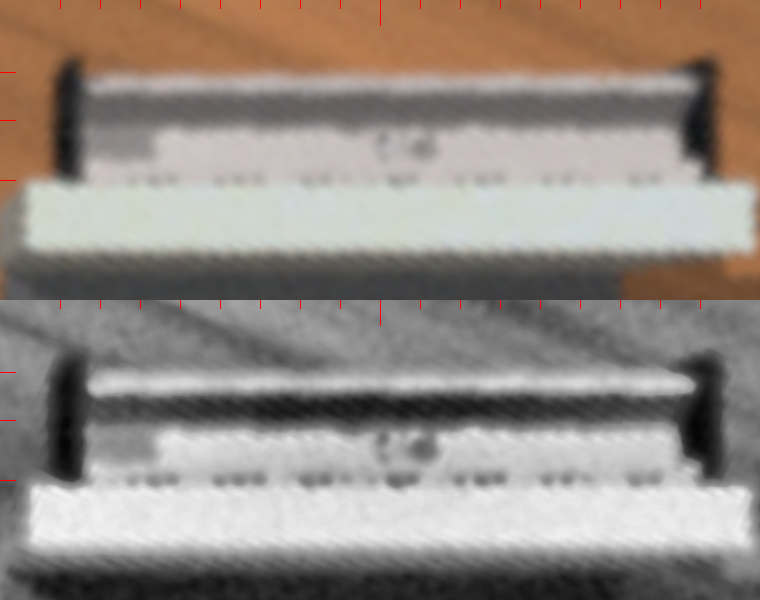

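The rail frame fits the picture: lip at y 22–26, caps at about ±77. The key shows between the marks at px 385–415, so its x is about +5. I will set down some 8 mm short of it and slide in +x.

>>> send_rows(moves=[[[0,0,-0.03],[0,0,0]],[[0,0,-0.07],[0,0,0]],[[0,0,-0.1],[0,0,0]],[[0,0,-0.1],[0,0,0]],[[0,0,-0.1],[0,0,0]],[[0,0,-0.08],[0,0,0]],[[0,0,-0.03],[0,0,0]],[[0,0,0],[0,0,0]]])

```text
time_s: 3.6
tool_pos: [465.5, 136.6, 300.4]
tcp_rot: [0.001, 0.127, 0.992, 0.0]
ft_force: [0.4, 1.1, -4.6]
width: 0.133
grasp_force: 59.0
```

```bash
cat >> rows.py <<'E'
L+=[[[0,0,z],[0,0,0]] for z in (-.03,-.07,-.1,-.1,-.1,-.08,-.03)]
E
cat >> h.py <<'E'
TC=np.array([0,0,95.3])  # TCP in caddy frame
def pose(x,ye,ze,tilt):
    "TCP pose with strip edge middle at rail (x,ye,ze)"
    return rail(np.array([x,ye,ze])+R.from_euler('x',tilt,degrees=True).apply(TC-[0,-61,45])),toolR(RA,tilt)
def edge(p,r):
    "where the edge middle is, rail frame, tilt and yaw error deg"
    c=r*FLIP.inv(); e=torail(p+c.apply(np.array([0,-61,45])-TC)); a=(Rz(-RA)*c).as_rotvec(degrees=True); return np.round(e,1),np.round(a,1)
def plan2(pos,rot,n,ws=None):
    import rows
    p,r=track(rows.L); w=(r.inv()*rot).as_rotvec(); print("cmd",p,"meas",cur()[0])
    print("mm/row",np.linalg.norm(pos-p)/n,"deg/row",np.degrees(np.linalg.norm(w))/n)
    for i in range(n):
        ri=r*R.from_rotvec(w*i/n); print(np.round(ri.inv().apply((np.array(pos)-p)/n)/400,4).tolist(),np.round(w/n/np.pi,4).tolist())
E
python3 - <<'E'
from h import *
p,r=pose(-3,14,200,24);p[2]=299.3;print(p);plan2(p,r,14)
E
```

```text
[ 627.1469 -178.2632  299.3   ]
cmd [465.1958 136.6511 299.325 ] meas [465.4798 136.5752 300.3971]
mm/row 25.29410050176222 deg/row 3.99174771013332
[-0.0421, -0.0472, 0.0] [-0.0089, -0.0042, 0.0199]
[-0.045, -0.0444, -0.0007] [-0.0089, -0.0042, 0.0199]
[-0.0477, -0.0415, -0.0013] [-0.0089, -0.0042, 0.0199]
[-0.0502, -0.0384, -0.0017] [-0.0089, -0.0042, 0.0199]
[-0.0525, -0.0352, -0.0021] [-0.0089, -0.0042, 0.0199]
[-0.0546, -0.0317, -0.0023] [-0.0089, -0.0042, 0.0199]
[-0.0565, -0.0282, -0.0024] [-0.0089, -0.0042, 0.0199]
[-0.0582, -0.0246, -0.0024] [-0.0089, -0.0042, 0.0199]
[-0.0597, -0.0208, -0.0022] [-0.0089, -0.0042, 0.0199]
[-0.0609, -0.017, -0.002] [-0.0089, -0.0042, 0.0199]
[-0.0618, -0.0131, -0.0016] [-0.0089, -0.0042, 0.0199]
[-0.0626, -0.0092, -0.0011] [-0.0089, -0.0042, 0.0199]
[-0.063, -0.0052, -0.0004] [-0.0089, -0.0042, 0.0199]
[-0.0632, -0.0013, 0.0003] [-0.0089, -0.0042, 0.0199]
```

>>> send_rows(moves=[[[-0.042,-0.047,0],[-0.009,-0.004,0.02]],[[-0.045,-0.0445,-0.0005],[-0.009,-0.004,0.02]],[[-0.0475,-0.0415,-0.0015],[-0.009,-0.004,0.02]],[[-0.05,-0.0385,-0.0015],[-0.009,-0.004,0.02]],[[-0.0525,-0.035,-0.002],[-0.009,-0.004,0.02]],[[-0.0545,-0.0315,-0.0025],[-0.009,-0.004,0.02]],[[-0.0565,-0.028,-0.0025],[-0.009,-0.004,0.02]],[[-0.058,-0.0245,-0.0025],[-0.009,-0.004,0.02]]])

```text
time_s: 4.4
tool_pos: [555.8, -43.7, 294.1]
tcp_rot: [0.06, 0.369, 0.921, 0.104]
ft_force: [1.0, 0.4, -4.8]
width: 0.136
grasp_force: 59.3
```

```bash
cat >> rows.py <<'E'
w=[-0.009,-0.004,0.02]
L+=[[s,w] for s in ([-0.042,-0.047,0],[-0.045,-0.0445,-0.0005],[-0.0475,-0.0415,-0.0015],[-0.05,-0.0385,-0.0015],[-0.0525,-0.035,-0.002],[-0.0545,-0.0315,-0.0025],[-0.0565,-0.028,-0.0025],[-0.058,-0.0245,-0.0025])]
E
python3 - <<'E'
from h import *
p,r=pose(-3,14,200,24);p[2]=299.3;plan2(p,r,6)
E
```

```text
cmd [557.3289 -43.0145 298.7997] meas [555.7743 -43.7308 294.1   ]
mm/row 25.3678516007904 deg/row 3.964431950146794
[-0.06, -0.0205, -0.0028] [-0.0089, -0.0045, 0.0196]
[-0.0611, -0.0167, -0.0025] [-0.0089, -0.0045, 0.0196]
[-0.0621, -0.0128, -0.002] [-0.0089, -0.0045, 0.0196]
[-0.0628, -0.0089, -0.0014] [-0.0089, -0.0045, 0.0196]
[-0.0632, -0.005, -0.0007] [-0.0089, -0.0045, 0.0196]
[-0.0634, -0.0011, 0.0001] [-0.0089, -0.0045, 0.0196]
```

>>> send_rows(moves=[[[-0.06,-0.0205,-0.003],[-0.009,-0.0045,0.0196]],[[-0.061,-0.0165,-0.0025],[-0.009,-0.0045,0.0196]],[[-0.062,-0.013,-0.002],[-0.009,-0.0045,0.0196]],[[-0.063,-0.009,-0.0015],[-0.009,-0.0045,0.0196]],[[-0.063,-0.005,-0.0005],[-0.009,-0.0045,0.0196]],[[-0.0635,-0.001,0],[-0.009,-0.0045,0.0196]],[[0,0,0],[0,0,0]],[[0,0,0],[0,0,0]]])

```text
time_s: 5.2
tool_pos: [626.2, -178.4, 296.5]
tcp_rot: [0.11, 0.529, 0.823, 0.176]
ft_force: [0.3, 0.3, -4.0]
width: 0.136
grasp_force: 59.5
```

```bash
cat >> rows.py <<'E'
w=[-0.009,-0.0045,0.0196]
L+=[[s,w] for s in ([-0.06,-0.0205,-0.003],[-0.061,-0.0165,-0.0025],[-0.062,-0.013,-0.002],[-0.063,-0.009,-0.0015],[-0.063,-0.005,-0.0005],[-0.0635,-0.001,0])]
E
python3 - <<'E'
from h import *; from rows import L
print("cmd",edge(*track(L)))
for i in range(4):
    t=snap("top","t2.png"); p,r,s=cur(); print(edge(p,r),p)
s=snap("side","s2.png")
print(ctrl.state()["ft_force"],ctrl.state()["qpos"])
c=lambda im,x,y,w,h,k:cv2.resize(im[y:y+h,x:x+w,::-1],None,fx=k,fy=k,interpolation=cv2.INTER_CUBIC)
cv2.imwrite("pics/c2.png",np.hstack([c(t,230,110,130,130,3),c(s,225,100,130,130,3)]))
E
```

```text
cmd (array([ -3. ,  14.2, 228.5]), array([24.1,  0. ,  0. ]))
(array([ -4. ,  13.4, 226.5]), array([24. ,  0.2,  0. ])) [ 626.345  -177.8157  297.2569]
(array([ -4.1,  13.8, 227.1]), array([24. ,  0.2,  0.1])) [ 626.5369 -177.5122  297.9158]
(array([ -4.1,  14.1, 227.7]), array([24.1,  0.1,  0.1])) [ 626.7276 -177.3541  298.4995]
(array([ -3.9,  14.2, 228.2]), array([24.1,  0.1,  0.1])) [ 626.88   -177.3672  298.989 ]
[ 0.3435  0.5063 -4.3906] [-0.566   0.0407  1.77    0.3905  1.1244 -1.1308]
```

View pics/c2.png

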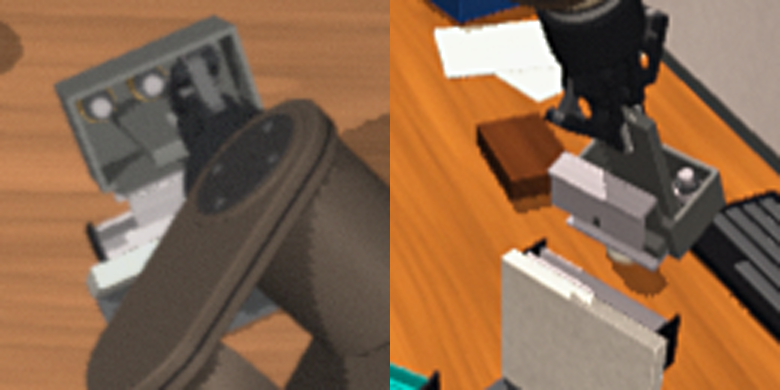

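The caddy is tipped above the rail with the far side raised and the strip facing the panel. The notch is at side pixel (294.3,174). I compare that with the prediction.

```bash
python3 - <<'E'
from h import *; from rows import L
p,r,s=cur(); print(edge(p,r)); c=r*FLIP.inv()
P=[p+c.apply(np.array(v)-TC) for v in((0,-61+2,51),(5.5,-61,45),(-5.5,-61,45),(50,-61,45),(-50,-61,45),(50,-48,84),(-50,-48,84))]
u=proj("side",P); print(u, (u-[225,100])*3+[390,0])
g=P[0]; ex=Rz(RA).apply([1,0,0]); print("px per mm x",proj("side",g+ex)-proj("side",g),"per mm z",proj("side",g+[0,0,1])-proj("side",g),"per mm y",proj("side",g+Rz(RA).apply([0,1,0]))-proj("side",g))
# dark notch centroid
im=cv2.imread("pics/s2.png"); G=cv2.cvtColor(im,cv2.COLOR_BGR2GRAY)
x,y=np.round(u[0]).astype(int); print(x,y); print(G[168:181,284:304])
E
```

```text
(array([ -3.8,  14.3, 228.5]), array([24.1,  0.1,  0.1]))
[[293.8049 172.379 ]
 [295.4542 175.1134]
 [292.1939 173.3338]
 [309.0707 182.5459]
 [279.4082 166.3548]
 [309.4673 170.155 ]
 [278.8775 154.174 ]] [[596.4147 217.1371]
 [601.3626 225.3403]
 [591.5817 220.0015]
 [642.212  247.6378]
 [553.2246 199.0645]
 [643.4019 210.465 ]
 [551.6325 162.5221]]
px per mm x [[0.2975 0.1617]] per mm z [[ 0.0224 -0.311 ]] per mm y [[ 0.2501 -0.1673]]
294 172
[[103 102 102 102 102 102 101 102 101 101 101  98  94  94  99 111 131 142
  141 142]
 [100 101 103 102 100 101 101 101 101 101 100 102 102  97  97  93  97 112
  131 141]
 [104 101 100 101 101 102 103 102 102 102 103 101 102 102 102  99  95  94
  101 121]
 [124 127  99  99 103 100 102 102 101  99 102 100 104 101 101 103 102  99
   93 100]
 [167 191 134 112 101 100 101 104  92  72  87 103 103 101 100 102 102 104
  102 100]
 [200 210 148 133 122 107 102 101  86  47  60 103 104 103 102 100 101 102
  103 103]
 [150 168 142 140 139 131 122 115  86  44  48 103 105 104 102 103 101 100
  102 103]
 [128 131 121 130 139 142 140 137 123  97  68 100 104 103 102 102 100 102
  103 103]
 [138 135 127 114 113 132 141 143 142 135 121 108 100 101 102 105 102 102
  101 102]
 [138 139 137 127 122 113 112 130 142 144 142 132 113 101  99  99 103 102
  101 103]
 [135 138 141 137 133 124 112 105 120 139 142 141 134 128 114 100 101 101
  101 102]
 [133 137 141 139 135 136 128 123 115 112 121 140 143 142 135 120 107 103
  101 102]
 [130 130 138 141 138 135 135 134 129 122 116 121 131 139 142 137 130 120
  107 102]]
```

>>> send_rows(moves=[[[0,-0.015,0.034],[0,0,0]],[[0,-0.015,0.034],[0,0,0]],[[0,-0.015,0.034],[0,0,0]],[[0,-0.015,0.034],[0,0,0]],[[0,0,0],[0,0,0]],[[0,0,0],[0,0,0]],[[0,0,0],[0,0,0]]])

```text
time_s: 6.15
tool_pos: [628.0, -178.5, 240.9]
tcp_rot: [0.114, 0.528, 0.823, 0.176]
ft_force: [0.1, -0.1, -3.9]
width: 0.132
grasp_force: 59.5
```

```bash
cat >> rows.py <<'E'
L+=[[[0,-.015,.034],[0,0,0]]]*4
E
cat > st.py <<'E'
from h import *; from rows import L
p,r=track(L); pm,rm,s=cur()
print("cmd",*edge(p,r),"meas",*edge(pm,rm),"F rail",np.round(Rz(-RA).apply(s["ft_force"]),1),"M",np.round(Rz(-RA).apply(s["moment"]),2),"t",s["time_s"],"w",round(s["width"],3))
E
python3 st.py
```

```text
cmd [ -3.   14.5 169.1] [24.1  0.   0. ] meas [ -2.4  14.9 170.1] [24.2 -0.1  0. ] F rail [ 0.2  0.  -3.9] M [-0.56 -0.02  0.03] t 6.15 w 0.132
```

>>> send_rows(moves=[[[0,-0.0064,0.0081],[0,0,0]],[[0,-0.004,0.009],[0,0,0]],[[0,-0.004,0.009],[0,0,0]],[[0,-0.004,0.009],[0,0,0]],[[0,0,0],[0,0,0]],[[0,0,0],[0,0,0]]])

```text
time_s: 6.75
tool_pos: [626.5, -178.4, 223.8]
tcp_rot: [0.112, 0.528, 0.823, 0.176]
ft_force: [-0.5, 0.1, -4.4]
width: 0.13
grasp_force: 59.4
```

```bash
cat >> rows.py <<'E'
L+=[[[0,-.0064,.0081],[0,0,0]]]+[[[0,-.004,.009],[0,0,0]]]*3
E
python3 st.py
```

```text
cmd [ -3.1  13.5 153.2] [24.1  0.   0. ] meas [ -3.2  13.4 153. ] [24.1  0.1  0. ] F rail [-0.3 -0.5 -4.4] M [-0.6  0.  -0. ] t 6.75 w 0.13
```

No contact yet. I feel downward in 1 mm steps.

>>> send_rows(moves=[[[0,-0.001,0.0023],[0,0,0]],[[0,-0.001,0.0023],[0,0,0]],[[0,-0.001,0.0023],[0,0,0]],[[0,0,0],[0,0,0]]])

```text
time_s: 7.15
tool_pos: [626.5, -178.4, 220.9]
tcp_rot: [0.112, 0.528, 0.823, 0.176]
ft_force: [0.8, -0.2, -4.6]
width: 0.132
grasp_force: 59.4
```

>>> send_rows(moves=[[[0,-0.001,0.0023],[0,0,0]],[[0,-0.001,0.0023],[0,0,0]],[[0,0,0],[0,0,0]]])

```text
time_s: 7.45
tool_pos: [626.9, -178.5, 220.5]
tcp_rot: [0.113, 0.528, 0.823, 0.176]
ft_force: [-3.1, 1.8, 0.6]
width: 0.135
grasp_force: 60.4
```

```bash
cat >> rows.py <<'E'
L+=[[[0,-.001,.0023],[0,0,0]]]*5
E
python3 st.py
```

```text
cmd [ -3.1  13.6 148.2] [24.1  0.   0. ] meas [ -2.8  13.9 149.6] [24.2  0.   0.1] F rail [-2.9 -2.   0.6] M [-0.81  0.45  0.1 ] t 7.45 w 0.135
```

Contact at edge z 149.6 with about 5 N, which is the key's top. I slide gently in +x.

>>> send_rows(moves=[[[-0.0025,0,0],[0,0,0]],[[-0.0025,0,0],[0,0,0]],[[-0.0025,0,0],[0,0,0]],[[0,0,0],[0,0,0]]])

```text
time_s: 7.85
tool_pos: [628.5, -180.9, 220.3]
tcp_rot: [0.113, 0.528, 0.823, 0.177]
ft_force: [-2.9, 3.8, 5.3]
width: 0.135
grasp_force: 60.8
```

```bash
cat >> rows.py <<'E'
L+=[[[-.0025,0,0],[0,0,0]]]*3
E
python3 st.py
```

```text
cmd [ -0.1  13.6 148.2] [24.1  0.   0. ] meas [ -0.   14.4 149.4] [24.2  0.   0. ] F rail [-4.6 -1.1  5.3] M [-0.4   1.    0.12] t 7.85 w 0.135
```

>>> send_rows(moves=[[[-0.0025,0,0],[0,0,0]],[[-0.0025,0,0],[0,0,0]],[[0,0,0],[0,0,0]]])

```text
time_s: 8.15
tool_pos: [629.3, -182.8, 220.1]
tcp_rot: [0.113, 0.528, 0.823, 0.177]
ft_force: [-1.9, 4.8, 5.2]
width: 0.133
grasp_force: 60.8
```

>>> send_rows(moves=[[[-0.0025,0,0],[0,0,0]],[[0,0,0],[0,0,0]]])

```text
time_s: 8.35
tool_pos: [629.6, -183.6, 219.9]
tcp_rot: [0.113, 0.528, 0.823, 0.177]
ft_force: [-2.6, 4.7, 4.2]
width: 0.129
grasp_force: 60.7
```

```bash
cat >> rows.py <<'E'
L+=[[[-.0025,0,0],[0,0,0]]]*3
E
python3 st.py
```

```text
cmd [  2.9  13.6 148.2] [24.1  0.   0. ] meas [  2.9  14.3 149. ] [24.2  0.   0. ] F rail [-5.4 -0.4  4.2] M [-0.27  0.95  0.14] t 8.35 w 0.129
```

>>> send_rows(moves=[[[-0.0025,0,0],[0,0,0]],[[0,0,0],[0,0,0]]])

```text
time_s: 8.55
tool_pos: [629.9, -184.6, 219.6]
tcp_rot: [0.113, 0.528, 0.823, 0.176]
ft_force: [-0.8, 4.1, 3.8]
width: 0.129
grasp_force: 60.7
```

>>> send_rows(moves=[[[-0.0025,0,0],[0,0,0]],[[0,0,0],[0,0,0]]])

```text
time_s: 8.75
tool_pos: [629.0, -186.6, 216.4]
tcp_rot: [0.112, 0.528, 0.823, 0.174]
ft_force: [-0.2, 0.4, -4.7]
width: 0.131
grasp_force: 59.4
```

```bash
cat >> rows.py <<'E'
L+=[[[-.0025,0,0],[0,0,0]]]*2
E
python3 st.py
```

```text
cmd [  4.9  13.6 148.2] [24.1  0.   0. ] meas [  5.4  12.1 145.7] [23.9 -0.   0. ] F rail [-0.4 -0.1 -4.7] M [-0.65  0.01  0.03] t 8.75 w 0.131
```

The notch dropped in: the force fell back to the caddy's weight alone. I lower to the channel floor, centring by 1 mm.

>>> send_rows(moves=[[[-0.0025,-0.002,0.0025],[0,0,0]],[[0,-0.0015,0.0035],[0,0,0]],[[0,-0.0015,0.0035],[0,0,0]],[[0,0,0],[0,0,0]],[[0,0,0],[0,0,0]]])

```text
time_s: 9.25
tool_pos: [630.0, -186.8, 214.5]
tcp_rot: [0.113, 0.528, 0.823, 0.176]
ft_force: [-0.8, -0.4, -5.1]
width: 0.132
grasp_force: 59.4
```

```bash
cat >> rows.py <<'E'
L+=[[[-.0025,-.002,.0025],[0,0,0]]]+[[[0,-.0015,.0035],[0,0,0]]]*2
E
python3 st.py
```

```text
cmd [  5.9  13.3 143.9] [24.1  0.   0. ] meas [  5.9  13.2 143.7] [24.1  0.   0. ] F rail [-0.  -0.9 -5.1] M [-0.58 -0.01 -0.03] t 9.25 w 0.132
```

>>> send_rows(moves=[[[0,-0.001,0.0023],[0,0,0]],[[0,-0.001,0.0023],[0,0,0]],[[0,-0.001,0.0023],[0,0,0]],[[0,0,0],[0,0,0]]])

```text
time_s: 9.65
tool_pos: [630.2, -186.8, 211.9]
tcp_rot: [0.113, 0.528, 0.823, 0.176]
ft_force: [0.7, -0.3, -4.7]
width: 0.13
grasp_force: 59.5
```

>>> send_rows(moves=[[[0,-0.001,0.0023],[0,0,0]],[[0,-0.0005,0.0011],[0,0,0]],[[0,0,0],[0,0,0]]])

```text
time_s: 9.95
tool_pos: [630.4, -186.8, 211.7]
tcp_rot: [0.113, 0.528, 0.823, 0.176]
ft_force: [-3.3, 0.3, 2.4]
width: 0.13
grasp_force: 60.4
```

```bash
cat >> rows.py <<'E'
L+=[[[0,-.001,.0023],[0,0,0]]]*4+[[[0,-.0005,.0011],[0,0,0]]]
E
python3 st.py
```

```text
cmd [  5.9  13.3 139.4] [24.1  0.   0. ] meas [  6.2  13.6 140.8] [24.2 -0.   0.1] F rail [-1.6 -2.9  2.4] M [-0.8   0.48  0.05] t 9.95 w 0.13
```

The edge rests on the floor (z 140.8 against 149.6 on the key). Now I swing down about the edge in steps, watching the force.

```bash
cat >> h.py <<'E'
def path(wps):
    "rows through a list of (x,ye,ze,tilt)"
    import rows
    p,r=track(rows.L)
    for w in wps:
        P,Q=pose(*w); print(np.round(r.inv().apply(P-p)/400,4).tolist(),np.round((r.inv()*Q).as_rotvec()/np.pi,4).tolist()); p,r=P,Q
E
python3 -c "
from h import *
path([(5.9,13.2,140.3,t) for t in (21,18,15,12,9,6,3,0)])"
```

```text
[0.0001, 0.0072, 0.0064] [0.0173, -0.0002, 0.0002]
[-0.0, 0.0064, 0.0082] [0.0167, -0.0, 0.0]
[0.0, 0.0064, 0.0082] [0.0167, -0.0, -0.0]
[0.0, 0.0064, 0.0082] [0.0167, 0.0, 0.0]
[-0.0, 0.0064, 0.0082] [0.0167, 0.0, -0.0]
[-0.0, 0.0064, 0.0082] [0.0167, -0.0, 0.0]
[0.0, 0.0064, 0.0082] [0.0167, -0.0, 0.0]
[-0.0, 0.0064, 0.0082] [0.0167, 0.0, 0.0]
```

>>> send_rows(moves=[[[0,0.0072,0.0064],[0.0173,0,0]],[[0,0,0],[0,0,0]],[[0,0.0064,0.0082],[0.0167,0,0]],[[0,0,0],[0,0,0]]])

```text
time_s: 10.35
tool_pos: [637.6, -183.7, 207.5]
tcp_rot: [0.085, 0.533, 0.832, 0.132]
ft_force: [0.3, -1.4, 0.2]
width: 0.133
grasp_force: 60.2
```

```bash
cat >> rows.py <<'E'
L+=[[[0,.0072,.0064],[.0173,0,0]],[[0,.0064,.0082],[.0167,0,0]]]
E
python3 st.py
```

```text
cmd [  5.9  13.2 140.3] [18.  0.  0.] meas [  6.5  14.1 140.8] [18.1 -0.1  0.1] F rail [ 1.4 -0.3  0.2] M [-0.47  0.   -0.04] t 10.35 w 0.133
```

>>> send_rows(moves=[[[0,0.0064,0.0082],[0.0167,0,0]],[[0,0,0],[0,0,0]],[[0,0.0064,0.0082],[0.0167,0,0]],[[0,0,0],[0,0,0]]])

```text
time_s: 10.75
tool_pos: [643.4, -180.9, 202.6]
tcp_rot: [0.057, 0.536, 0.837, 0.089]
ft_force: [1.2, -0.7, 0.6]
width: 0.132
grasp_force: 60.3
```

```bash
cat >> rows.py <<'E'
L+=[[[0,.0064,.0082],[.0167,0,0]]]*2
E
python3 st.py
```

```text
cmd [  5.9  13.2 140.3] [12.  0.  0.] meas [  6.4  13.9 140.6] [12.1 -0.   0.1] F rail [1.2 0.8 0.6] M [-0.3  -0.04 -0.1 ] t 10.75 w 0.132
```

>>> send_rows(moves=[[[0,0.0064,0.0082],[0.0167,0,0]],[[0,0,0],[0,0,0]],[[0,0.0064,0.0082],[0.0167,0,0]],[[0,0,0],[0,0,0]]])

```text
time_s: 11.15
tool_pos: [648.7, -178.4, 197.0]
tcp_rot: [0.028, 0.539, 0.841, 0.044]
ft_force: [-0.4, -0.5, 1.3]
width: 0.129
grasp_force: 60.4
```

```bash
cat >> rows.py <<'E'
L+=[[[0,.0064,.0082],[.0167,0,0]]]*2
E
python3 st.py
```

```text
cmd [  5.9  13.3 140.2] [6. 0. 0.] meas [  6.2  13.4 140.5] [6.  0.  0.1] F rail [ 0.3 -0.5  1.3] M [-0.46 -0.06 -0.01] t 11.15 w 0.129
```

>>> send_rows(moves=[[[0,0.0064,0.0082],[0.0167,0,0]],[[0,0,0],[0,0,0]],[[0,0,0],[0,0,0]]])

```text
time_s: 11.45
tool_pos: [651.1, -177.3, 194.1]
tcp_rot: [0.014, 0.54, 0.842, 0.023]
ft_force: [1.7, -0.4, 1.1]
width: 0.136
grasp_force: 60.4
```

>>> send_rows(moves=[[[0,0.0042,0.0055],[0.0111,0,0]],[[0,0,0],[0,0,0]],[[0,0,0],[0,0,0]]])

```text
time_s: 11.75
tool_pos: [652.8, -176.5, 191.8]
tcp_rot: [0.004, 0.54, 0.842, 0.007]
ft_force: [-0.1, -1.4, 3.5]
width: 0.137
grasp_force: 60.5
```

```bash
cat >> rows.py <<'E'
L+=[[[0,.0064,.0082],[.0167,0,0]],[[0,.0042,.0055],[.0111,0,0]]]
E
python3 st.py
```

```text
cmd [  5.9  13.2 140.2] [1. 0. 0.] meas [  6.1  13.1 140.5] [1.  0.  0.1] F rail [ 1.2 -0.6  3.5] M [-0.38 -0.05  0.09] t 11.75 w 0.137
```

>>> send_rows(moves=[[[0,0.0021,0.0025],[0.0056,0,0]],[[0,0,0],[0,0,0]],[[0,0,0],[0,0,0]]])

```text
time_s: 12.05
tool_pos: [653.7, -176.0, 190.7]
tcp_rot: [-0.0, 0.54, 0.842, -0.0]
ft_force: [0.8, -0.0, 2.9]
width: 0.133
grasp_force: 60.5
```

```bash
cat >> rows.py <<'E'
L+=[[[0,.0021,.0025],[.0056,0,0]]]
E
python3 st.py; python3 - <<'E'
from h import *
s=snap("side","s3.png");t=snap("top","t3.png")
c=lambda im,x,y,w,h,k:cv2.resize(im[y:y+h,x:x+w,::-1],None,fx=k,fy=k,interpolation=cv2.INTER_CUBIC)
cv2.imwrite("pics/c3.png",np.hstack([c(t,230,110,130,130,3),c(s,245,135,100,130,3)]))
E
```

```text
cmd [  5.9  13.2 140.3] [-0.  0.  0.] meas [  6.   13.4 140.5] [-0.   0.   0.1] F rail [0.3 0.7 2.9] M [-0.35 -0.03 -0.01] t 12.05 w 0.133
```

View pics/c3.png

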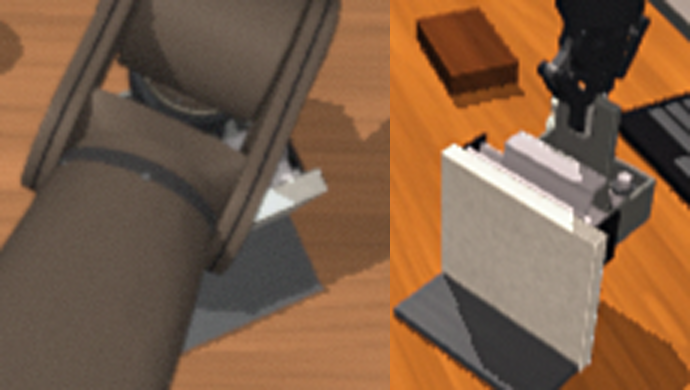

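The caddy hangs level on the rail. I feel for the stop: a 1° over-swing and a 0.5 mm nudge towards the bar.

>>> send_rows(moves=[[[0,0.001,0.0027],[0.0056,0,0]],[[0,0,0],[0,0,0]],[[0,0,0],[0,0,0]]])

```text
time_s: 12.45
tool_pos: [654.7, -175.6, 189.9]
tcp_rot: [-0.004, 0.54, 0.842, -0.007]
ft_force: [3.5, 0.6, 3.6]
width: 0.135
grasp_force: 60.6
```

```bash
cat >> rows.py <<'E'
L+=[[[0,.001,.0027],[.0056,0,0]]]
E
python3 st.py
```

```text
cmd [  5.9  12.7 140.3] [-1.  0.  0.] meas [  6.1  13.6 140.6] [-0.9 -0.   0. ] F rail [0.9 3.4 3.6] M [ 0.34 -0.03 -0.02] t 12.45 w 0.135
```

The pad has met the bar (Fy and moment rise together), so it is home. I relax, then release.

>>> send_rows(moves=[[[0,-0.001,-0.002],[-0.0045,0,0]],[[0,0,0],[0,0,0]]])

```text
time_s: 12.65
tool_pos: [653.9, -175.9, 190.7]
tcp_rot: [-0.001, 0.54, 0.842, -0.001]
ft_force: [3.3, -0.1, 3.2]
width: 0.13
grasp_force: 60.7
```

>>> send_rows(moves=[[[0,0,0],[0,0,0]],[[0,0,0],[0,0,0]],[[0,0,0],[0,0,0]],[[0,0,0],[0,0,0]],[[0,0,0],[0,0,0]],[[0,0,0],[0,0,0]],[[0,0,0],[0,0,0]]], grip=-1)

```text
time_s: 13.35
tool_pos: [653.5, -176.0, 190.3]
tcp_rot: [-0.001, 0.54, 0.842, -0.002]
ft_force: [0.1, 0.1, 0.3]
width: 0.999
grasp_force: 0.0
```

>>> send_rows(moves=[[[0,0,-0.03],[0,0,0]],[[0,0,-0.05],[0,0,0]],[[0,0,-0.06],[0,0,0]],[[0,0,-0.06],[0,0,0]],[[0,0,-0.06],[0,0,0]],[[0,0,-0.03],[0,0,0]],[[0,0,0],[0,0,0]]])

```text
time_s: 14.05
tool_pos: [654.9, -176.2, 309.9]
tcp_rot: [0.002, 0.54, 0.842, -0.001]
ft_force: [0.4, 0.4, 0.1]
width: 1.002
grasp_force: 0.0
```

```bash
python3 - <<'E'
from h import *
s=snap("side","s4.png");t=snap("top","t4.png")
c=lambda im,x,y,w,h,k:cv2.resize(im[y:y+h,x:x+w,::-1],None,fx=k,fy=k,interpolation=cv2.INTER_CUBIC)
cv2.imwrite("pics/c4.png",np.hstack([c(t,80,80,270,220,1.5),c(s,245,135,90,82.5.__int__(),4.024)[:330]]))
# predicted locked caddy points in side view
o=rail([6,75,95])
print(proj("side",[o+Rz(RA).apply(v) for v in((-32,0,135),(32,0,135),(60,35,50),(60,-35,50))]))
print((proj("side",[o+Rz(RA).apply(v) for v in((-32,0,135),(32,0,135),(60,35,50),(60,-35,50))])-[245,135])*4.024+[405,0])
E
```

```text
[[302.0106 160.6336]
 [321.0434 170.3988]
 [333.5251 193.7709]
 [318.2138 205.9118]]
[[634.4105 103.1496]
 [710.9987 142.445 ]
 [761.2248 236.4942]
 [699.6121 285.3491]]
```

View pics/c4.png

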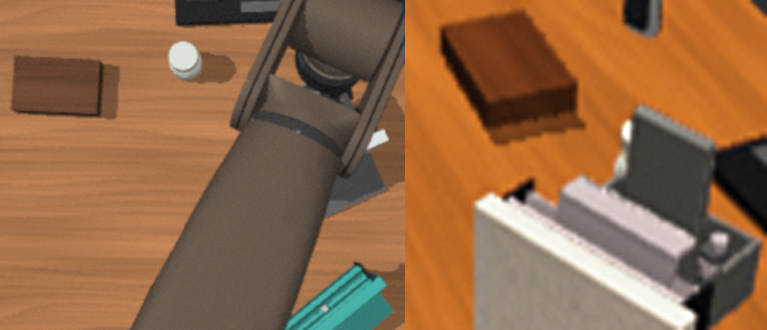

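The caddy hangs level and free. Its handle-top corners are at about (635,107) and (712,148), within about 1.5 source pixels of the locked prediction, and the side camera showed that same bias earlier. The jar and slide box are in place, and the arm never came near the mouse. I hand in.

```bash
python3 -c "
from bench import ctrl
print(ctrl.close_job())"
```

```text
the job is handed in; nothing more can be done
None
```

The caddy hangs level and locked on the white rail with its notch over the key; I let go and handed the job in at about 14 s, and no reading while it touched the rail showed a push above about 10 N.

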